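# Eject the moulded cable brackets and tray them up

## Robot

A 6-joint arm with a two-finger parallel gripper is mounted at the origin on a cart in front of the work surface, level with it; the furniture and walls round the work are solid. World frame = base frame: x ahead of the robot, y to its left, z up, the work surface at z = 0. Lengths are in m, angles in rad, forces in N, time in s.
With the tool pointing down it reaches from about 0.275 to 0.825 m from the base axis. Payload 4.9 kg.
Tool frame: the origin (TCP) lies midway between the tips of the shut fingers; the grasp point (between the pads) lies 19 mm behind it (bot.grip_depth is the distance from the TCP to the grasp point, in m); z points along the fingers, y is the line along which they close (so a half turn about z gives the same grasp; the last joint's range is limited). The gripper opens to 85 mm and grips with 20 to 120 N. Pads are 22 mm wide; open, the fingers measure 114 mm over their backs; the gripper's body (76 mm by 85 mm) begins 54 mm behind the grasp point. The pads swing forward as they close: fully open they stand 13 mm farther back than shut.
Start: joints at [-1.465, 0.326, -0.193, 1.052, 0, 1.437], TCP at [0.131, -0.534, 0.231] pointing down, gripper open.
Joint ranges: [-2.65, 2.65], [-0.97, 1.79], [-1.3, 1.35], [-1.93, 2.1], [-1.47, 1.37], [-3.14, 3.14]. Speed limits (rad/s): [2.57, 2.57, 3.14, 3.14, 3.14, 3.14].

## Interface

Orientations are given as a unit quaternion [w, x, y, z].
In Python, from cell import bot gives the robot as it stands. Calls block until the motion is done:
- bot.move_pose(position, orientation): joint-space move of the TCP to a pose.
- bot.move_linear(position, speed=0.15, rotation=None, until_force=None): straight line of the TCP; rotation=None keeps the orientation; speed is the mean speed in m/s. With until_force (N) it stops when the force on the tool has changed by that much, and returns True; else False.
- bot.goto_joints(angles): joint-space move.
- bot.set_gripper(opening, grasp_force=None): opening from 0.0 (shut) to 1.0 (fully open); grasp_force is the grip in N (None keeps the last); returns when the fingers have stopped.
- bot.wait(seconds).
- bot.solve_ik(position, orientation): joint angles nearest the present ones, or None.
- bot.camera(name): name is "scene" or "top" or "wrist"; returns the picture (480x640x3 uint8, red, green, blue); there is no depth.
- bot.calibration(name): a dict with "mtx" (3x3 intrinsics, pixels), "extrinsics" (4x4, takes a point from world to camera coordinates); the wrist camera has in their place "hand_eye" (4x4, takes a point from camera to tool coordinates, whose origin is the TCP and whose axes are the flange's). Camera axes: x right, y down, z forward; pixel columns grow to the right and rows downward; lengths in m; the calibration is good to about 2 mm. A picture is of the moment at which its call begins: read the wrist's pose just before it. calibration takes no time and is no camera call.
A pose or a line that the arm cannot do raises bot.PlanningError and nothing moves.
- bot.close_job(): hands the job in; it is judged then, once.
Trained networks look in the newest picture that a camera, given by its name, has taken for a name from the list of things; names that differ only in an ending like _2 or _b are one class to them, and where a whole thing is asked for, a point or a joint stands for the part that bears it (a point fixed in the world has none). Each returns a list of dicts, best first, with "confidence" (0 to 1); they miss things now and then, are a little off and sometimes report something else, mostly with a low value. They report only what shows in the picture. A call takes as long as a camera call. They do not tell look-alikes from the thing itself.
- bot.search_frame(camera, thing): "bbox" ([left, top, width, height] in pixels, round what is visible of it).
Readings, each from a call of its own:
- bot.read_clock(): time.
- bot.read_joint_positions(): joint angles.
- bot.read_joint_vel(): joint speeds.
- bot.read_joint_efforts(): joint torques, N m.
- bot.read_position(): TCP position.
- bot.read_tool_rot(): TCP orientation.
- bot.read_ft_force(): force on the tool from outside, world axes, zero at the start.
- bot.read_moment(): the same for the moment, N m.
- bot.read_gripper_width(): opening from 0.0 (shut) to 1.0 (fully open).
- bot.read_finger_force(): force on a finger pad.
Only numpy, scipy, OpenCV 4.12 (cv2) and the standard library are available. Lean on these libraries where they do the work, as an engineer would, in place of code of your own. Each camera call takes 0.05 s, during which the arm holds its last target. There are 200 camera calls.

## Task

The desktop moulding unit has finished a run of white cable brackets: turn its wheel clockwise until the red pointer on the far rim stands at the orange mark, so that the brackets rise from their cavities. Lift every bracket out and lay it flat in a bay of its own in the blue tray, then turn the wheel back until the pointer stands at the green mark. Leave the white earbud case and the pen where they are.

Things in the scene. Friction and masses are not known exactly. Their poses are not given: they have to be found in the camera images.
- wheel (a joint): ejector wheel, a level handwheel 85 mm across in the black housing at the unit's right end. Rad, growing clockwise seen from above; 0 = red pointer at the green mark (0.6 rad left of the unit's +x), 1.2 = at the orange mark (0.6 rad right of it). Stops at -0.3 and 1.55. Stiff (0.12 N m), stays where left. Drives the ejector pins up, 16 mm per rad; they meet the brackets at 0.25 rad
- wheel_grip (a point): point on the wheel's axis at the height to grip: its raised grip bar is 13 mm thick and 58 mm long, runs along the wheel's own x axis (towards the pointer) and stands from 20 mm below to 10 mm above this point; below that is the wheel's disc. Its x axis points to the pointer, z up
- pointer (a point): tip of the small red pointer on the wheel's far rim, 45.5 mm from the axis
- home_mark (a point): top of the green mark on the wheel housing, at the far left: pointer here = ejector down (home)
- eject_mark (a point): top of the orange mark on the wheel housing, at the far right: pointer here = brackets ejected
- unit: the moulding unit, fixed: grey base 206 x 226 x 12 mm, dark steel mould block (194 x 120 mm, top at z = 38 mm) on its left, black wheel housing on its right. Origin under its centre; x away from the robot, y left. Six cavities, 50 (x) x 26 (y) mm and 26 mm deep, at x = 60, 0, -60 mm and y = 77, 19 mm
- clip_1_mid (a point): cable bracket 1, at its centre, half-way up (absent in some runs): white plastic U-channel 24 mm high; flat foot 46 x 22 x 6 mm with ears at both ends, and on it two 5 mm walls 28 mm long, 22 mm over their outsides. x along its length, z up out of the open channel; about 30 g. In its cavity it lies 2 mm below the block's top; ejected it stands 13 mm above it. Grasp it across the 22 mm
- clip_2_mid (a point): cable bracket 2, at its centre, half-way up (absent in some runs): white plastic U-channel 24 mm high; flat foot 46 x 22 x 6 mm with ears at both ends, and on it two 5 mm walls 28 mm long, 22 mm over their outsides. x along its length, z up out of the open channel; about 30 g. In its cavity it lies 2 mm below the block's top; ejected it stands 13 mm above it. Grasp it across the 22 mm
- clip_3_mid (a point): cable bracket 3, at its centre, half-way up (absent in some runs): white plastic U-channel 24 mm high; flat foot 46 x 22 x 6 mm with ears at both ends, and on it two 5 mm walls 28 mm long, 22 mm over their outsides. x along its length, z up out of the open channel; about 30 g. In its cavity it lies 2 mm below the block's top; ejected it stands 13 mm above it. Grasp it across the 22 mm
- clip_4_mid (a point): cable bracket 4, at its centre, half-way up (absent in some runs): white plastic U-channel 24 mm high; flat foot 46 x 22 x 6 mm with ears at both ends, and on it two 5 mm walls 28 mm long, 22 mm over their outsides. x along its length, z up out of the open channel; about 30 g. In its cavity it lies 2 mm below the block's top; ejected it stands 13 mm above it. Grasp it across the 22 mm
- clip_5_mid (a point): cable bracket 5, at its centre, half-way up (absent in some runs): white plastic U-channel 24 mm high; flat foot 46 x 22 x 6 mm with ears at both ends, and on it two 5 mm walls 28 mm long, 22 mm over their outsides. x along its length, z up out of the open channel; about 30 g. In its cavity it lies 2 mm below the block's top; ejected it stands 13 mm above it. Grasp it across the 22 mm
- clip_6_mid (a point): cable bracket 6, at its centre, half-way up (absent in some runs): white plastic U-channel 24 mm high; flat foot 46 x 22 x 6 mm with ears at both ends, and on it two 5 mm walls 28 mm long, 22 mm over their outsides. x along its length, z up out of the open channel; about 30 g. In its cavity it lies 2 mm below the block's top; ejected it stands 13 mm above it. Grasp it across the 22 mm
- tray: loose blue parts tray 212 x 104 x 16 mm, about 0.5 kg, with six sunk bays (three along x, two along y) (floor 4 mm thick), flat land between them. Origin under its centre, x and y along its sides, z up
- bay_1 (a point): centre of the floor of tray bay 1, 62 x 36 mm, 12 mm deep (this point lies 4 mm above the tray's underside), long side along the tray's x; axes as the tray's
- bay_2 (a point): centre of the floor of tray bay 2, 62 x 36 mm, 12 mm deep (this point lies 4 mm above the tray's underside), long side along the tray's x; axes as the tray's
- bay_3 (a point): centre of the floor of tray bay 3, 62 x 36 mm, 12 mm deep (this point lies 4 mm above the tray's underside), long side along the tray's x; axes as the tray's
- bay_4 (a point): centre of the floor of tray bay 4, 62 x 36 mm, 12 mm deep (this point lies 4 mm above the tray's underside), long side along the tray's x; axes as the tray's
- bay_5 (a point): centre of the floor of tray bay 5, 62 x 36 mm, 12 mm deep (this point lies 4 mm above the tray's underside), long side along the tray's x; axes as the tray's
- bay_6 (a point): centre of the floor of tray bay 6, 62 x 36 mm, 12 mm deep (this point lies 4 mm above the tray's underside), long side along the tray's x; axes as the tray's
- earbuds: white earbud case, 49 x 57 x 22 mm, a bystander; origin at its underside
- pen: red and white pen, a bystander; origin at its underside
There are look-alikes about, which are no part of the job. What is shaped like the part that bears clip_4_mid but turquoise is not meant.

How it is judged:
By the outcome, as a careful person would: the job done as asked, in the order asked, and still so for the second after the job is handed in, with the robot touching nothing.
Of clip_1, clip_2, clip_3, clip_4, clip_5, clip_6 only 4 to 6 are there at a start; the rules pass over those that are not, and their reading is None.
At some moment in a run one of tray may be knocked a few centimetres aside while the robot is not near it.
Once in a run the grip may slacken for a moment while it holds something.
It also fails if it takes over 210 s, if anything falls off the work surface, if the arm or the gripper's body presses on something with over 40 N, if the wrist force passes 120 N, or if a joint passes its speed limit or range.

## Working session

There is one attempt and no reset: what is moved stays moved. The work goes in short steps, each a Python script; the robot and the scene stay as the last script left them, time stands still between calls to the robot, and variables do not carry over. Pictures are saved under pics/ and viewed, at most 14 in all, crops included, and the job is handed in when it is done.

```bash
mkdir -p pics; ls; python3 - <<'E'
from cell import bot
import cv2, numpy as np
np.set_printoptions(precision=4,suppress=True)
for c in ["top","scene"]:
    im=bot.camera(c); cv2.imwrite(f"pics/{c}0.png",im[:,:,::-1])
    k=bot.calibration(c); print(c,k["mtx"],k["extrinsics"])
    for t in ["clip_1_mid","wheel","unit","tray","earbuds","pen","pointer"]:
        print(t,[(np.round(d["bbox"]).astype(int).tolist(),round(d["confidence"],2)) for d in bot.search_frame(c,t)])
print(bot.calibration("wrist"),bot.read_tool_rot(),bot.read_clock(),bot.grip_depth)
E
```

```text
pics
top [[474.618    0.     319.1373]
 [  0.     474.618  240.5892]
 [  0.       0.       1.    ]] [[ 0.0069 -1.     -0.0016 -0.1673]
 [-0.9967 -0.0068 -0.0811  0.5117]
 [ 0.0811  0.0022 -0.9967  0.981 ]
 [ 0.      0.      0.      1.    ]]
clip_1_mid []
wheel [([254, 206, 40, 42], 0.76), ([201, 223, 16, 20], 0.71), ([354, 192, 57, 107], 0.28)]
unit [([189, 181, 115, 100], 0.95)]
tray [([356, 192, 53, 99], 0.96), ([255, 208, 39, 41], 0.4)]
earbuds [([434, 155, 29, 19], 0.74)]
pen [([240, 303, 67, 10], 0.68)]
pointer [([255, 206, 38, 44], 0.67)]
scene [[534.4189   0.     319.3494]
 [  0.     534.4189 239.8553]
 [  0.       0.       1.    ]] [[ 0.7562 -0.6543  0.0098 -0.5011]
 [-0.3573 -0.4254 -0.8315  0.1768]
 [ 0.5482  0.6253 -0.5555  1.08  ]
 [ 0.      0.      0.      1.    ]]
clip_1_mid []
wheel [([309, 222, 8, 18], 0.61), ([309, 262, 96, 67], 0.34)]
unit [([226, 209, 117, 46], 0.66), ([306, 263, 100, 66], 0.33)]
tray [([306, 264, 101, 65], 0.95)]
earbuds [([444, 281, 27, 25], 0.64)]
pen [([224, 256, 20, 15], 0.54), ([306, 264, 99, 66], 0.28)]
pointer [([310, 222, 8, 12], 0.45)]
{'mtx': array([[379.5471,   0.    , 322.3967],
       [  0.    , 379.5471, 239.7598],
       [  0.    ,   0.    ,   1.    ]]), 'hand_eye': array([[ 0.0017, -0.9564, -0.2922,  0.076 ],
       [ 1.    ,  0.0016,  0.0007, -0.0006],
       [-0.0002, -0.2922,  0.9564, -0.1434],
       [ 0.    ,  0.    ,  0.    ,  1.    ]])} [ 0.      0.9928  0.1196 -0.    ] 0.8 0.0187
```

```bash
python3 - <<'E'
import cv2,numpy as np
a=cv2.imread("pics/top0.png")[130:330,170:490]; 
cv2.imwrite("pics/top0c.png",cv2.resize(a,(800,500),interpolation=cv2.INTER_CUBIC))
E
```

```text
(no output)
```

View pics/top0c.png

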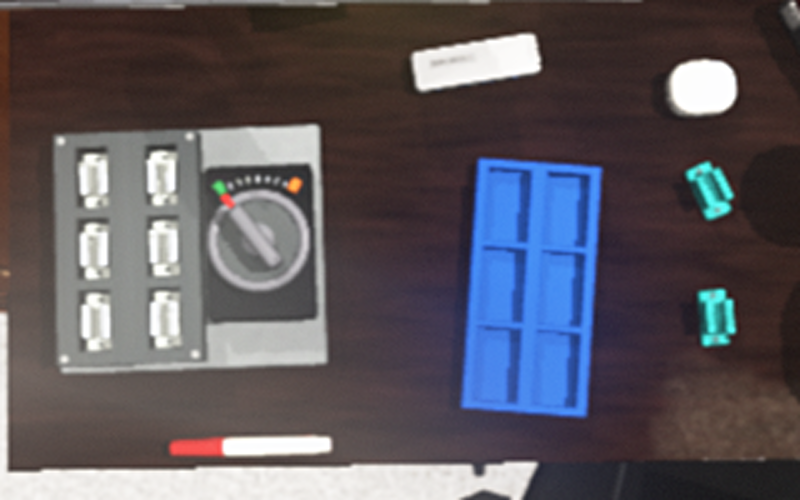

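View pics/scene0.png

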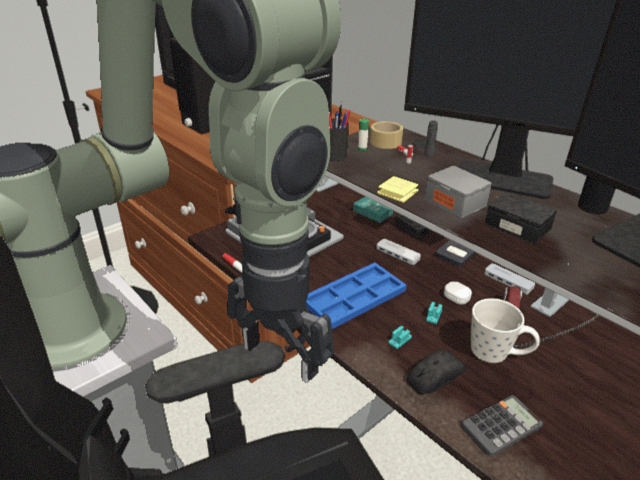

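The top crop shows six white brackets in the block's cavities, at crop pixels (93,180), (162,178), (94,250), (164,247), (96,321) and (164,319). Full-picture pixels are crop/2.5 + (170,130). 

Things that could be mistaken for brackets are the two turquoise look-alikes at (709,190) and (716,317), the white earbud case at (702,87) and a white box at (476,62). The brackets I want are the six white ones in the block. The wheel is at (259,240) with its pointer at the green mark, and the tray is at about (532,287).

Next I'll take wrist close-ups.

```bash
cat > h.py <<'E'
from cell import bot
import cv2, numpy as np
from scipy.spatial.transform import Rotation as R
np.set_printoptions(precision=4,suppress=True)
def rot(q): return R.from_quat([q[1],q[2],q[3],q[0]])
def quat(yaw):
    """tool down; tool x axis along world heading yaw (closing axis perpendicular)"""
    q=(R.from_euler('z',yaw)*R.from_euler('x',np.pi)).as_quat(); return [q[3],q[0],q[1],q[2]]
def cam(name,K=None):
    k=bot.calibration(name)
    if name=="wrist":
        T=np.eye(4);T[:3,:3]=rot(bot.read_tool_rot()).as_matrix();T[:3,3]=bot.read_position(); return k["mtx"],T@k["hand_eye"]
    return k["mtx"],np.linalg.inv(k["extrinsics"])
def ray(c,uv,z):
    K,T=c; d=T[:3,:3]@np.linalg.inv(K)@[uv[0],uv[1],1]; o=T[:3,3]; return o+d*(z-o[2])/d[2]
def proj(c,p):
    K,T=c; q=K@(np.linalg.inv(T)@[*p,1])[:3]; return q[:2]/q[2]
def snap(name,file=None):
    c=cam(name); im=bot.camera(name)[:,:,::-1].copy()
    if file: cv2.imwrite("pics/"+file,im)
    return c,im
E
python3 - <<'E'
from h import *
c=cam("top")
f=lambda u,v,z:ray(c,(u/2.5+170,v/2.5+130),z)
for p in [(93,180),(162,178),(94,250),(164,247),(96,321),(164,319)]: print(f(*p,.036))
print("wheel",f(259,240,.05)); 
for p in [(478,158),(602,167),(586,415),(462,408)]: print("tray",f(*p,.016))
print("base",f(320,125,.012),f(327,364,.012))
print("case",f(702,87,.02))
w=f(245,245,.03)
for yaw in (0,np.pi/2,-np.pi/2,np.pi):
    print(yaw,bot.solve_ik([w[0]-.1,w[1],.28],quat(yaw)))
E
```

```text
[0.591  0.0709 0.036 ]
[0.5931 0.0132 0.036 ]
[0.5322 0.0686 0.036 ]
[0.5351 0.0103 0.036 ]
[0.473  0.0654 0.036 ]
[0.4751 0.009  0.036 ]
wheel [ 0.5399 -0.0702  0.05  ]
tray [ 0.6155 -0.253   0.016 ]
tray [ 0.6084 -0.3589  0.016 ]
tray [ 0.3977 -0.3436  0.016 ]
tray [ 0.4029 -0.2395  0.016 ]
base [ 0.644  -0.1174  0.012 ] [ 0.439  -0.1255  0.012 ]
case [ 0.6775 -0.4443  0.02  ]
0 [-0.2958  0.092  -0.365   1.1139  0.      2.8458]
1.5707963267948966 [-0.2958  0.092  -0.365   1.1139  0.      1.275 ]
-1.5707963267948966 [-0.2958  0.092  -0.365   1.1139  0.     -1.8666]
3.141592653589793 [-0.2958  0.092  -0.365   1.1139  0.     -0.2958]
```

```bash
python3 - <<'E'
from h import *
bot.move_pose([0.43,-.30,.22],quat(np.pi)); snap("wrist","wt.png")
bot.move_pose([0.47,0.0,.22],quat(np.pi)); bot.wait(.3); c,im=snap("wrist","wu.png")
import pickle; pickle.dump(c,open("wu.pkl","wb"))
for t in ["clip_1_mid","wheel","unit","pointer"]:
    print(t,[(np.round(d["bbox"]).astype(int).tolist(),round(d["confidence"],2)) for d in bot.search_frame("wrist",t)])
print(bot.read_clock(), proj(c,[.534,.01,.038]))
E
```

```text
clip_1_mid [([387, 313, 20, 33], 0.79), ([0, 129, 91, 215], 0.68)]
wheel [([201, 248, 95, 90], 0.79)]
unit [([191, 159, 251, 215], 0.64)]
pointer [([202, 247, 98, 88], 0.76)]
4.45 [332.963  278.4477]
```

View pics/wu.png

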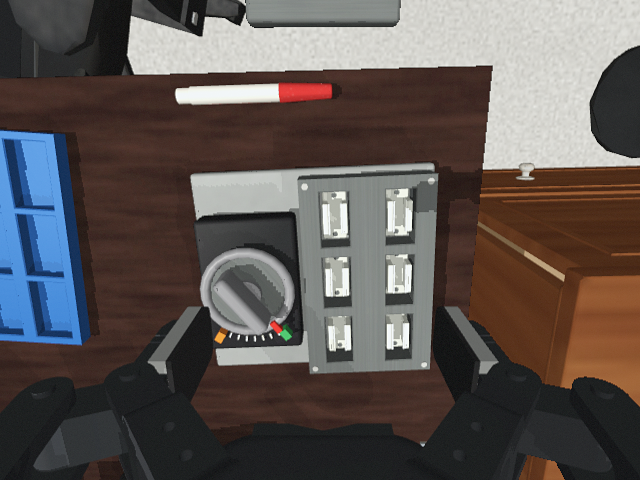

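View pics/wt.png

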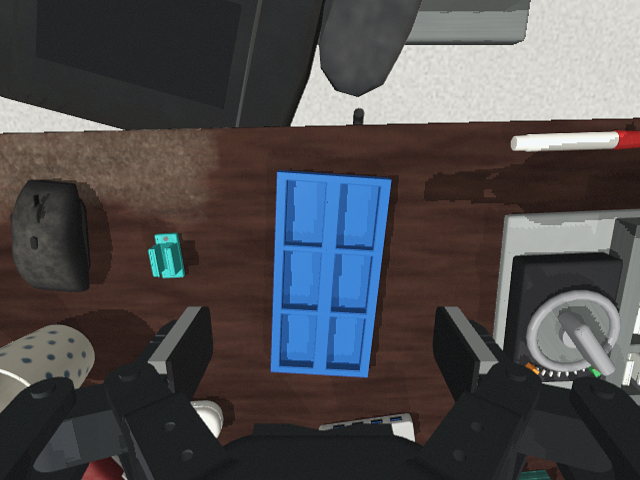

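The unit view shows the block with screws at about (304,186), (434,180), (315,368) and (424,366), and the wheel at (248,292). The pointer (278,327) sits beside the green mark (286,332), and the orange mark is at (221,337). The tray view shows the tray with corners at (277,171), (391,178), (272,376) and (368,378), and its bays are empty.

Next I'll fit the poses and check them with an overlay.

```bash
cat >> h.py <<'E'
def rectify(c,im,z,x0,x1,y0,y1,s=2000):
    """top-down picture of plane z: rows fall with x, columns grow with -y; s px per m"""
    W=np.float32([[x1,y1],[x1,y0],[x0,y0],[x0,y1]]); D=np.float32([[(y1-y)*s,(x1-x)*s] for x,y in W])
    S=np.float32([proj(c,[x,y,z]) for x,y in W])
    return cv2.warpPerspective(im,cv2.getPerspectiveTransform(S,D),(int((y1-y0)*s),int((x1-x0)*s)),flags=cv2.INTER_CUBIC)
def tray_pose(c,im,x0=.3,x1=.75,y0=-.45,y1=-.15,s=2000):
    r=rectify(c,im,.016,x0,x1,y0,y1,s); h=cv2.cvtColor(r,cv2.COLOR_BGR2HSV)
    m=cv2.inRange(h,(100,110,60),(125,255,255))
    m=cv2.morphologyEx(m,cv2.MORPH_OPEN,np.ones((9,9)))
    cs=cv2.findContours(m,cv2.RETR_EXTERNAL,cv2.CHAIN_APPROX_NONE)[0]
    b=cv2.boxPoints(cv2.minAreaRect(max(cs,key=cv2.contourArea)))
    P=np.array([[x1-v/s,y1-u/s] for u,v in b]); e=P[1]-P[0]; f=P[2]-P[1]
    if np.linalg.norm(f)>np.linalg.norm(e): e,f=f,e
    if e[0]<0: e=-e
    return P.mean(0),np.arctan2(e[1],e[0]),np.linalg.norm(e),np.linalg.norm(f)
E
python3 - <<'E'
from h import *
import pickle
c=pickle.load(open("wu.pkl","rb")); im=cv2.imread("pics/wu.png")
# screws: order (near,right),(near,left),(far,right),(far,left)
P=np.array([ray(c,p,.038)[:2] for p in [(304,186),(434,180),(315,368),(424,366)]]); print(P)
ctr=P.mean(0); d=(P[2]+P[3]-P[0]-P[1]); e=(P[1]+P[3]-P[0]-P[2])
print(ctr,np.linalg.norm(d)/2,np.linalg.norm(e)/2,np.arctan2(d[1],d[0]),np.arctan2(-e[0],e[1]))
x0,x1,y0,y1,s=.42,.66,-.14,.13,2400
r=rectify(c,im,.038,x0,x1,y0,y1,s)
th=np.arctan2(d[1],d[0]); 
Rm=np.array([[np.cos(th),-np.sin(th)],[np.sin(th),np.cos(th)]])
o=ctr-Rm@[0,.048]; print("unit",o,th)
for y in(.077,.019):
  for x in(.06,0,-.06):
    q=[o+Rm@[x+a*.025,y+b*.013] for a,b in((1,1),(1,-1),(-1,-1),(-1,1))]
    cv2.polylines(r,[np.int32([[(y1-p[1])*s,(x1-p[0])*s] for p in q])],True,(0,0,255),1)
q=[o+Rm@[a*.097,.048+b*.06] for a,b in((1,1),(1,-1),(-1,-1),(-1,1))]
cv2.polylines(r,[np.int32([[(y1-p[1])*s,(x1-p[0])*s] for p in q])],True,(0,255,255),1)
cv2.imwrite("pics/ru.png",r)
tc=cam("top"); print("top",tray_pose(tc,cv2.imread("pics/top0.png")))
K=bot.calibration("wrist"); T=np.eye(4); T[:3,:3]=rot(quat(np.pi)).as_matrix(); T[:3,3]=[.43,-.30,.22]
cw=(K["mtx"],T@K["hand_eye"]); print("wrist",tray_pose(cw,cv2.imread("pics/wt.png")))
# bar-end height by stereo: bar far-from-pointer end top, in wt and wu
for name,cc in(("wt",cw),("wu",c)):
    pass
E
```

```text
[[ 0.4482 -0.0156]
 [ 0.443   0.0957]
 [ 0.6309 -0.0072]
 [ 0.6285  0.1018]]
[0.5376 0.0437] 0.1842512120961554 0.11017098678131944 0.03947147869874277 0.034061263288970245
unit [ 0.5395 -0.0043] 0.03947147869874277
top (array([ 0.5065, -0.2974], dtype=float32), np.float32(-0.066080205), np.float32(0.21610457), np.float32(0.111282304))
wrist (array([ 0.5074, -0.2954], dtype=float32), np.float32(-0.06594205), np.float32(0.21543166), np.float32(0.10519542))
```

View pics/ru.png

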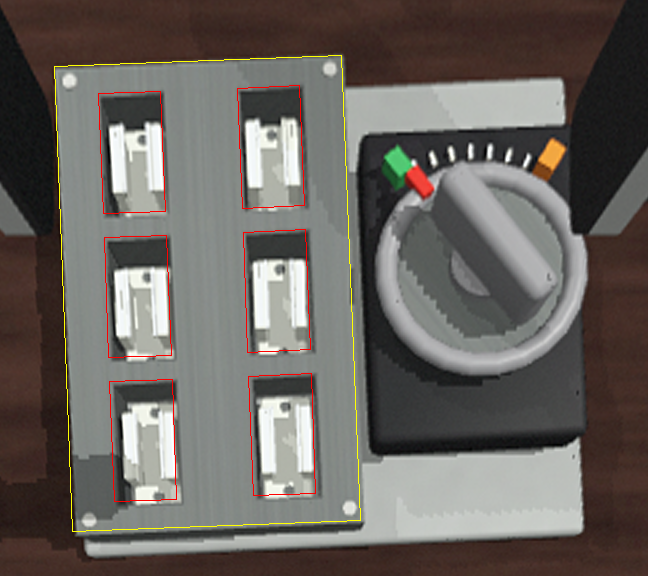

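```bash
python3 - <<'E'
from h import *
import pickle
c=pickle.load(open("wu.pkl","rb")); tc=cam("top")
o=np.array([.5395,-.0043]); th=.0385
Rm=np.array([[np.cos(th),-np.sin(th)],[np.sin(th),np.cos(th)]])
r2w=lambda u,v,z: ray(c,proj(c,[.66-v/2400,.13-u/2400,.038]),z)
for z in(.038,.046,.054,.062,.07,.078):
    f=lambda p:Rm.T@(p[:2]-o)
    print(z,"rim wu",f(r2w(481,266,z)),"top",f(ray(tc,(273.6,226),z)),"bar",f((r2w(461,172,z)+r2w(540,288,z))/2),"rimdiam",np.linalg.norm(r2w(377,266,z)-r2w(586,266,z)),
     "marks",f(r2w(397,155,z)),f(r2w(552,153,z)))
E
```

```text
0.038 rim wu [ 0.0071 -0.0664] top [-0.0007 -0.0647] bar [ 0.0218 -0.0751] rimdiam 0.08708333333333337 marks [ 0.0547 -0.0332] [ 0.053  -0.0978]
0.046 rim wu [ 0.0034 -0.0646] top [-0.0017 -0.0654] bar [ 0.0177 -0.073 ] rimdiam 0.08494159692756506 marks [ 0.0498 -0.0322] [ 0.0482 -0.0952]
0.054 rim wu [-0.0003 -0.0627] top [-0.0026 -0.0662] bar [ 0.0137 -0.0709] rimdiam 0.08279986052179673 marks [ 0.045  -0.0311] [ 0.0434 -0.0925]
0.062 rim wu [-0.004  -0.0608] top [-0.0035 -0.067 ] bar [ 0.0096 -0.0689] rimdiam 0.08065812411602843 marks [ 0.0401 -0.0301] [ 0.0386 -0.0899]
0.07 rim wu [-0.0077 -0.0589] top [-0.0044 -0.0677] bar [ 0.0056 -0.0668] rimdiam 0.07851638771026012 marks [ 0.0352 -0.029 ] [ 0.0337 -0.0872]
0.078 rim wu [-0.0113 -0.057 ] top [-0.0054 -0.0685] bar [ 0.0015 -0.0647] rimdiam 0.0763746513044918 marks [ 0.0304 -0.0279] [ 0.0289 -0.0846]
```

```bash
cat >> h.py <<'E'
O=np.array([.5395,-.0043]); TH=.0385
RU=np.array([[np.cos(TH),-np.sin(TH)],[np.sin(TH),np.cos(TH)]])
def U(x,y): return O+RU@[x,y]
def turn(a0,a1):
    """grip the bar standing at wheel angle a0 and turn it to a1"""
    w=U(0,-.064); bot.set_gripper(.5,60)
    y0=np.pi+TH+.6-a0
    bot.move_pose([*w,.14],quat(y0))
    print("touch",bot.move_linear([*w,.0555],.06,until_force=8),bot.read_position())
    bot.set_gripper(0.,60); print("w",bot.read_gripper_width(),bot.read_ft_force(),bot.read_clock())
    j=np.array(bot.read_joint_positions()); n=4
    for k in range(n):
        j[5]+=(a1-a0)/n; bot.goto_joints(j)
    print("turned",bot.read_moment(),bot.read_gripper_width(),bot.read_clock())
    bot.set_gripper(.5); p=bot.read_position(); bot.move_linear([p[0],p[1],.15],.15)
E
python3 - <<'E'
from h import *
turn(0,1.2)
bot.move_pose([0.47,0.0,.22],quat(np.pi)); bot.wait(.2); c,im=snap("wrist","wu2.png")
cv2.imwrite("pics/ru2.png",rectify(c,im,.05,.42,.66,-.14,.13,2400)); print(bot.read_clock())
E
```

```text
touch False [ 0.5423 -0.0683  0.0559]
w 0.1434634727182797 [-2.1579  3.1912  5.011 ] 7.6167
turned [-1.4313 -0.1107 -0.0902] 0.1432603408488086 9.1833
11.1583
```

View pics/ru2.png

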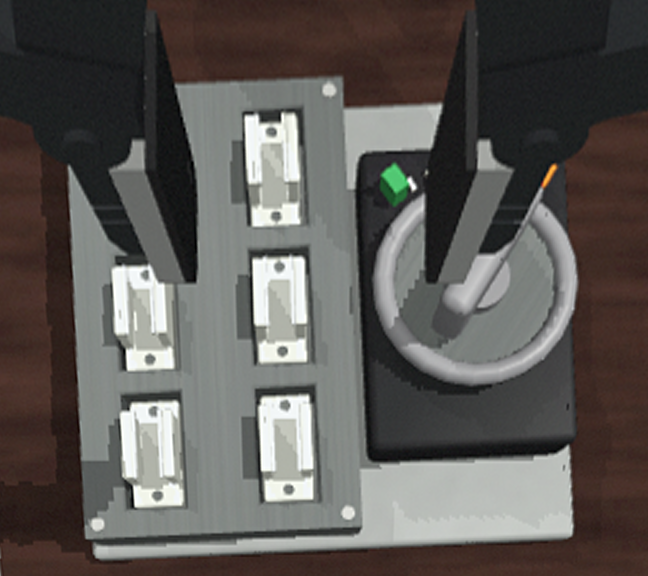

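The brackets have risen, but the fingers hide the pointer. I'll check it from another spot.

```bash
python3 - <<'E'
from h import *
bot.move_pose([0.56,0.02,.24],quat(np.pi)); bot.set_gripper(1.0); bot.wait(.2); c,im=snap("wrist","wu3.png")
r=rectify(c,im,.05,.42,.66,-.14,.13,2400)
w=U(0,-.064)
for a in(.6,0,-.6):
    e=w+RU@(.055*np.array([np.cos(a),np.sin(a)])); f=lambda p:(int((.13-p[1])*2400),int((.66-p[0])*2400))
    cv2.line(r,f(w),f(e),(255,0,255),1)
cv2.imwrite("pics/ru3.png",r); print(bot.read_clock())
E
```

```text
12.375
```

View pics/ru3.png

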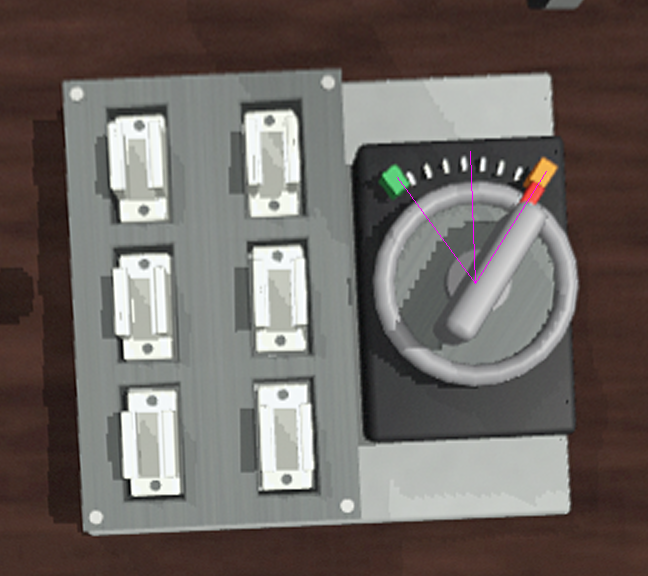

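The pointer sits at the orange mark (533,190 beside 543,172), and all six white brackets stand proud and straight in their cavities. I'll pick the first one.

```bash
cat >> h.py <<'E'
BAYS=[(x,y) for y in(-.0238,.0238) for x in(.068,0,-.068)]
CAV=[(x,y) for y in(.019,.077) for x in(.06,0,-.06)]
class Lost(Exception): pass
def held(tag):
    w=bot.read_gripper_width()
    if not .2<w<.33: raise Lost(f"{tag} width {w}")
def see_tray():
    c,im=snap("top"); t=tray_pose(c,im)
    ok=.209<t[2]<.222 and .103<t[3]<.117
    return t if ok else None
def pick(i):
    p=U(*CAV[i]); q=quat(np.pi+TH); bot.set_gripper(.53,60)
    bot.move_pose([*p,.12],q); bot.move_linear([*p,.07],.2)
    if bot.move_linear([*p,.0405],.06,until_force=12): print("touch pick",i,bot.read_position())
    bot.set_gripper(0.,60); held("grip")
    bot.move_linear([*p,.085],.08); bot.move_linear([*p,.13],.2); held("lift")
def place(b,t,dz=0.):
    ctr,yaw=t[0]+np.array([.0005,.001]),t[1]
    Rt=np.array([[np.cos(yaw),-np.sin(yaw)],[np.sin(yaw),np.cos(yaw)]]); p=ctr+Rt@BAYS[b]
    q=quat(np.pi+yaw); bot.move_pose([*p,.13],q); held("travel")
    bot.move_linear([*p,.05],.2)
    hit=bot.move_linear([*p,.0185+dz],.05,until_force=6); z=bot.read_position()[2]
    if hit and z>.0225+dz: bot.move_linear([*p,.13],.1); raise Lost(f"early contact z {z}")
    held("down"); bot.set_gripper(.37); bot.move_linear([*p,.06],.15); bot.move_linear([*p,.13],.3)
    print("placed",b,"z",z,"hit",hit,"t",bot.read_clock())
E
python3 - <<'E'
from h import *
pick(0); print(bot.read_gripper_width(),bot.read_clock())
t=see_tray(); print(t)
if t is not None:
    place(0,t); bot.move_pose([.47,-.28,.22],quat(np.pi)); bot.set_gripper(1.); snap("wrist","p1.png")
else: snap("top","p1.png")
print(bot.read_clock())
E
```

```text
0.23485743674800671 15.875
(array([ 0.5065, -0.2972], dtype=float32), np.float32(-0.06090037), np.float32(0.21611686), np.float32(0.111238495))
placed 0 z 0.018291377891324456 hit True t 19.4833
20.7417
```

View pics/p1.png

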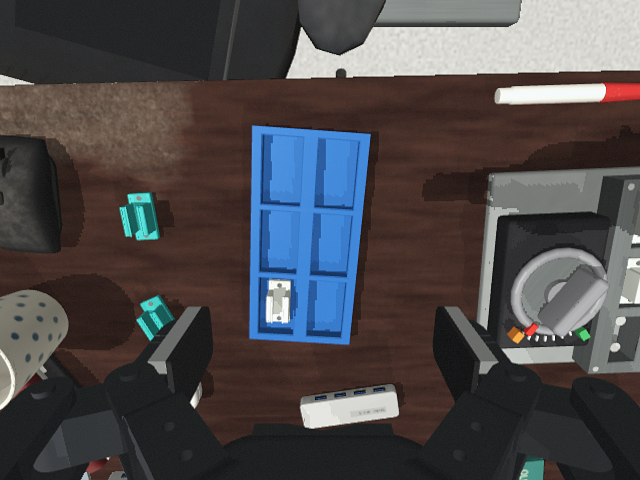

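The bracket lies flat at (278,300), inside its bay at the far right of the tray. I'll do the rest the same way.

```bash
python3 - <<'E'
from h import *
for i in range(1,6):
    try:
        pick(i); t=see_tray(); print(i,round(bot.read_gripper_width(),3),t)
        if t is None: snap("top","bad.png"); break
        place(i,t)
    except Lost as e:
        print("LOST",i,e,bot.read_position()); break
print(bot.read_clock())
bot.move_pose([.47,-.28,.22],quat(np.pi)) if i==5 else None
snap("wrist","p2.png"); snap("top","p2t.png")
E
```

```text
1 0.239 (array([ 0.5064, -0.2973], dtype=float32), np.float32(-0.06656815), np.float32(0.21585414), np.float32(0.10982286))
placed 1 z 0.018329621345934907 hit True t 28.4833
2 0.239 (array([ 0.5064, -0.2973], dtype=float32), np.float32(-0.06465785), np.float32(0.21583581), np.float32(0.10945784))
placed 2 z 0.018414700887711136 hit True t 36.0583
3 0.237 (array([ 0.5066, -0.2973], dtype=float32), np.float32(-0.07030644), np.float32(0.21552259), np.float32(0.10918734))
placed 3 z 0.018416957597595988 hit True t 44.0
4 0.236 (array([ 0.5216, -0.281 ], dtype=float32), np.float32(-0.07326311), np.float32(0.21547544), np.float32(0.10900497))
placed 4 z 0.018356883371441222 hit True t 51.6417
5 0.238 (array([ 0.5216, -0.2812], dtype=float32), np.float32(-0.0700606), np.float32(0.2155226), np.float32(0.1085926))
placed 5 z 0.018325607202054558 hit True t 59.1833
59.1833
```

View pics/p2.png

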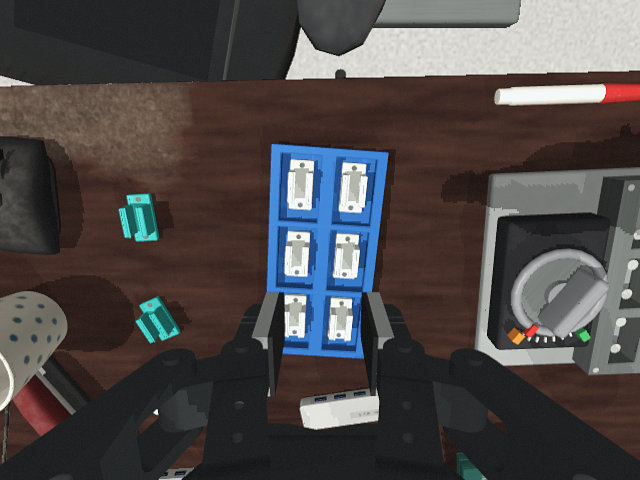

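All six brackets lie flat, one per bay, at (300,185), (352,188), (297,254), (347,256), (296,318) and (341,322). The tray had been knocked between the fourth and fifth placings, and the tray re-check allowed for that. Next I'll turn the wheel back.

```bash
python3 - <<'E'
from h import *
turn(1.2,0.)
bot.move_pose([0.56,0.02,.24],quat(np.pi)); bot.set_gripper(1.0); bot.wait(.2); c,im=snap("wrist","wu4.png")
cv2.imwrite("pics/ru4.png",rectify(c,im,.05,.42,.66,-.14,.13,2400))
print(bot.read_clock(),see_tray())
E
```

```text
touch False [ 0.5423 -0.0683  0.0559]
w 0.13481975959783776 [-3.574  -3.668   6.2324] 62.8917
turned [1.3301 0.0644 0.1227] 0.13990847912933563 64.4583
67.175 (array([ 0.5216, -0.2812], dtype=float32), np.float32(-0.07067849), np.float32(0.2154165), np.float32(0.1086396))
```

View pics/ru4.png

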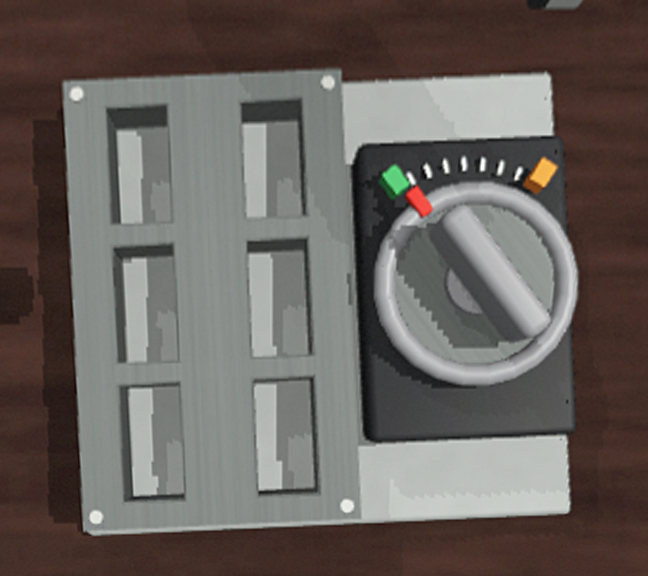

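The pointer is near the green mark but may be a few hundredths of a radian short. I'll measure it against the start picture from the same pose.

```bash
cat >> h.py <<'E'
def blob(c,im,lo,hi,z=.052):
    r=rectify(c,im,z,.55,.62,-.12,-.02,6000); h=cv2.cvtColor(r,cv2.COLOR_BGR2HSV)
    m=cv2.inRange(h,(lo,120,70),(hi,255,255)); n,_,st,ce=cv2.connectedComponentsWithStats(m)
    k=1+np.argmax(st[1:,4]); return np.array([.62-ce[k][1]/6000,-.02-ce[k][0]/6000])
def angs(c,im):
    w=U(0,-.064); out=[]
    for lo,hi in((0,6),(50,75),(10,22)):
        d=RU.T@(blob(c,im,lo,hi)-w); out.append((np.arctan2(d[1],d[0]),np.hypot(*d)))
    return np.array(out)
E
python3 - <<'E'
from h import *
import pickle
bot.move_pose([0.47,0.0,.22],quat(np.pi)); bot.wait(.3); c,im=snap("wrist","wu5.png")
c0=pickle.load(open("wu.pkl","rb"))
print("now  (red,green,orange)\n",angs(c,im)); print("start\n",angs(c0,cv2.imread("pics/wu.png")))
E
```

```text
now  (red,green,orange)
 [[ 0.5726  0.0428]
 [ 0.6712  0.0531]
 [-0.585   0.0507]]
start
 [[ 0.6044  0.0428]
 [ 0.6721  0.0533]
 [-0.5845  0.0507]]
```

```bash
python3 - <<'E'
from h import *
turn(.03,-.03)
bot.move_pose([0.47,0.0,.22],quat(np.pi)); bot.set_gripper(1.); bot.wait(.3); c,im=snap("wrist","wu6.png")
print(angs(c,im)); r=rectify(c,im,.052,.54,.62,-.12,-.02,6000); cv2.imwrite("pics/r6.png",r)
print(bot.read_clock(),see_tray()); snap("top","end.png")
E
```

```text
touch False [ 0.5423 -0.0684  0.0559]
w 0.1396937480707959 [-2.8219  3.2092  5.536 ] 71.1833
turned [0.3465 0.2792 0.0284] 0.14074053409125642 72.1833
[[ 0.6088  0.0427]
 [ 0.6725  0.0534]
 [-0.585   0.0507]]
74.975 (array([ 0.5216, -0.2812], dtype=float32), np.float32(-0.07019699), np.float32(0.21540958), np.float32(0.108567886))
```

View pics/r6.png

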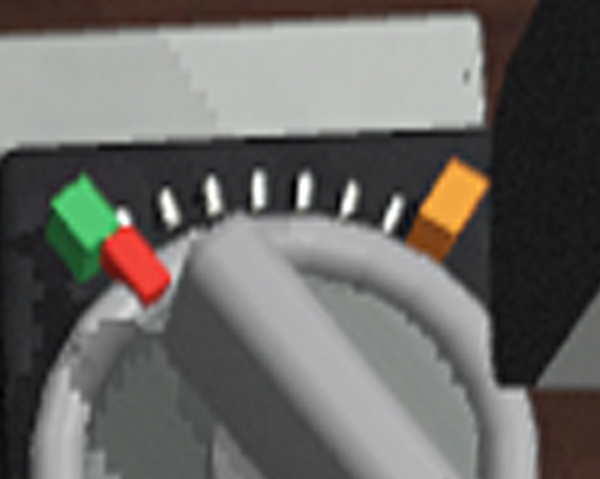

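The pointer (136,265) is now lined up with the green mark (85,222), within 0.005 rad of where it started. I'll hand the job in.

```bash
python3 - <<'E'
from h import *
print(bot.close_job())
E
```

```text
the job is handed in; nothing more can be done
None
```

The job is handed in at about 75 s: all six white brackets lie flat, each in its own tray bay, the wheel pointer is back at the green mark, and I did not touch the earbud case or pen.

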